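# Rest the loose viscometer spindles in the empty cradles

### The job

Two of the four raised cradles on the white stand are empty. Lay the two loose spindles from the worktop in them, one in each, with the thick bob in the wide saddle and the thin shank in the narrow one, level, with the bob's end roughly flush with the outer face of the wide saddle. Leave the two spindles that already lie there, and the marker, tweezers and tape, where they are.

Things in the scene. Friction and masses are not known exactly. Their poses are not given: they have to be found in the camera images.
- stand: Fixed white plate 114 x 296 x 11 mm carrying four identical dark steel cradles in a row along its y axis, 70 mm apart, two of them empty. Origin under its middle on the worktop, z up. A cradle is a foot strip 4 mm thick with two posts, each topped by a saddle: a wide one for the bob and a narrow one for the shank. Between the posts fingers may go down beside the spindle to 20 mm above the worktop.
- cradle_1_seat (a point): Where the grip point of a spindle lying properly in this cradle is, 73 mm above the worktop (numbers tell neither order nor which is empty). x along the cradle from wide to narrow saddle, z up. Wide saddle: 14 mm thick at x = -30 mm, floor 20 mm wide at z = -7. Narrow: 6 mm thick at x = +43, floor 10 mm wide at z = -3. Arms lean out 29 deg from each floor's edges, 13 mm high.
- cradle_2_seat (a point): Where the grip point of a spindle lying properly in this cradle is, 73 mm above the worktop (numbers tell neither order nor which is empty). x along the cradle from wide to narrow saddle, z up. Wide saddle: 14 mm thick at x = -30 mm, floor 20 mm wide at z = -7. Narrow: 6 mm thick at x = +43, floor 10 mm wide at z = -3. Arms lean out 29 deg from each floor's edges, 13 mm high.
- cradle_3_seat (a point): Where the grip point of a spindle lying properly in this cradle is, 73 mm above the worktop (numbers tell neither order nor which is empty). x along the cradle from wide to narrow saddle, z up. Wide saddle: 14 mm thick at x = -30 mm, floor 20 mm wide at z = -7. Narrow: 6 mm thick at x = +43, floor 10 mm wide at z = -3. Arms lean out 29 deg from each floor's edges, 13 mm high.
- cradle_4_seat (a point): Where the grip point of a spindle lying properly in this cradle is, 73 mm above the worktop (numbers tell neither order nor which is empty). x along the cradle from wide to narrow saddle, z up. Wide saddle: 14 mm thick at x = -30 mm, floor 20 mm wide at z = -7. Narrow: 6 mm thick at x = +43, floor 10 mm wide at z = -3. Arms lean out 29 deg from each floor's edges, 13 mm high.
- spare_1_grip (a point): Grip point of a viscometer spindle loose on the worktop, to be put in a cradle. Steel, 109 mm, about 65 g: bob 50 mm long and 14 mm thick, 5 mm shank, thin 14 mm collar disc at the end. On the axis, in the bob, near the centre of mass, 7 mm above the worktop when lying there. x along the axis from bob to collar: bob x = -37 to +13 mm, shank to +69, collar at +70. z up while it lies.
- spare_1_collar (a point): Centre of that spindle's collar disc, 70 mm along x from its grip point; same axes.
- spare_2_grip (a point): Grip point of a viscometer spindle loose on the worktop, to be put in a cradle. Steel, 109 mm, about 65 g: bob 50 mm long and 14 mm thick, 5 mm shank, thin 14 mm collar disc at the end. On the axis, in the bob, near the centre of mass, 7 mm above the worktop when lying there. x along the axis from bob to collar: bob x = -37 to +13 mm, shank to +69, collar at +70. z up while it lies.
- spare_2_collar (a point): Centre of that spindle's collar disc, 70 mm along x from its grip point; same axes.
- rested_1_grip (a point): Grip point of a viscometer spindle already in a cradle, to be left there. Steel, 109 mm, about 65 g: bob 50 mm long and 14 mm thick, 5 mm shank, thin 14 mm collar disc at the end. On the axis, in the bob, near the centre of mass, 7 mm above the worktop when lying there. x along the axis from bob to collar: bob x = -37 to +13 mm, shank to +69, collar at +70. z up while it lies.
- rested_1_collar (a point): Centre of that spindle's collar disc, 70 mm along x from its grip point; same axes.
- rested_2_grip (a point): Grip point of a viscometer spindle already in a cradle, to be left there. Steel, 109 mm, about 65 g: bob 50 mm long and 14 mm thick, 5 mm shank, thin 14 mm collar disc at the end. On the axis, in the bob, near the centre of mass, 7 mm above the worktop when lying there. x along the axis from bob to collar: bob x = -37 to +13 mm, shank to +69, collar at +70. z up while it lies.
- rested_2_collar (a point): Centre of that spindle's collar disc, 70 mm along x from its grip point; same axes.
- marker: White felt marker with black cap, 134 x 18 mm, lying on the worktop; bystander. Origin under its middle.
- tweezers: Steel tweezers 115 x 16 x 9 mm lying on the worktop; bystander. Origin under their middle.
- tape_roll: Roll of tape, 83 mm across, 19 mm high, lying flat on the worktop; bystander. Origin under its middle.

How it is judged:
At the end, for the whole second after the job is handed in: Each loose spindle lies in its own formerly empty cradle, bob in the wide saddle: grip point within 10 mm along the cradle, 6 mm across, 4 mm in height of the seat; collar within 12, 8 and 5 mm of its place 70 mm beyond. The two others still lie so in theirs ((((x of spare_1_grip in the frame of cradle_3_seat between -0.01 and 0.01 m and y of spare_1_grip in the frame of cradle_3_seat between -0.006 and 0.006 m and z of spare_1_grip in the frame of cradle_3_seat between -0.004 and 0.004 m and x of spare_1_collar in the frame of cradle_3_seat between 0.058 and 0.082 m and y of spare_1_collar in the frame of cradle_3_seat between -0.008 and 0.008 m and z of spare_1_collar in the frame of cradle_3_seat between -0.005 and 0.005 m) and (x of spare_2_grip in the frame of cradle_4_seat between -0.01 and 0.01 m and y of spare_2_grip in the frame of cradle_4_seat between -0.006 and 0.006 m and z of spare_2_grip in the frame of cradle_4_seat between -0.004 and 0.004 m and x of spare_2_collar in the frame of cradle_4_seat between 0.058 and 0.082 m and y of spare_2_collar in the frame of cradle_4_seat between -0.008 and 0.008 m and z of spare_2_collar in the frame of cradle_4_seat between -0.005 and 0.005 m)) or ((x of spare_1_grip in the frame of cradle_4_seat between -0.01 and 0.01 m and y of spare_1_grip in the frame of cradle_4_seat between -0.006 and 0.006 m and z of spare_1_grip in the frame of cradle_4_seat between -0.004 and 0.004 m and x of spare_1_collar in the frame of cradle_4_seat between 0.058 and 0.082 m and y of spare_1_collar in the frame of cradle_4_seat between -0.008 and 0.008 m and z of spare_1_collar in the frame of cradle_4_seat between -0.005 and 0.005 m) and (x of spare_2_grip in the frame of cradle_3_seat between -0.01 and 0.01 m and y of spare_2_grip in the frame of cradle_3_seat between -0.006 and 0.006 m and z of spare_2_grip in the frame of cradle_3_seat between -0.004 and 0.004 m and x of spare_2_collar in the frame of cradle_3_seat between 0.058 and 0.082 m and y of spare_2_collar in the frame of cradle_3_seat between -0.008 and 0.008 m and z of spare_2_collar in the frame of cradle_3_seat between -0.005 and 0.005 m))) and x of rested_1_grip in the frame of cradle_1_seat between -0.01 and 0.01 m and y of rested_1_grip in the frame of cradle_1_seat between -0.006 and 0.006 m and z of rested_1_grip in the frame of cradle_1_seat between -0.004 and 0.004 m and x of rested_1_collar in the frame of cradle_1_seat between 0.058 and 0.082 m and y of rested_1_collar in the frame of cradle_1_seat between -0.008 and 0.008 m and z of rested_1_collar in the frame of cradle_1_seat between -0.005 and 0.005 m and x of rested_2_grip in the frame of cradle_2_seat between -0.01 and 0.01 m and y of rested_2_grip in the frame of cradle_2_seat between -0.006 and 0.006 m and z of rested_2_grip in the frame of cradle_2_seat between -0.004 and 0.004 m and x of rested_2_collar in the frame of cradle_2_seat between 0.058 and 0.082 m and y of rested_2_collar in the frame of cradle_2_seat between -0.008 and 0.008 m and z of rested_2_collar in the frame of cradle_2_seat between -0.005 and 0.005 m); the robot touches nothing.
It fails at once if a spindle that already lay in a cradle is shifted more than 15 mm (distance of any of rested_1_grip, rested_2_grip from where it was at the start of the episode above 0.015 m).
It fails at once if the marker, tweezers or tape roll is shifted more than 25 mm (distance of any of marker, tweezers, tape_roll from where it was at the start of the episode above 0.025 m).
It also fails if it takes over 54 s, if anything falls off the work surface, if the arm or the gripper's body presses on something with over 40 N, if the wrist force passes 120 N, or if a joint passes its speed limit or range.

### The arm

A 7-joint arm with a two-finger parallel gripper is mounted at the origin on a cart in front of the work surface, level with it; the furniture and walls round the work are solid. World frame = base frame: x ahead of the robot, y to its left, z up, the work surface at z = 0. Lengths are in m, angles in rad, forces in N, time in s.
With the tool pointing down it reaches from about 0.35 to 0.775 m from the base axis. Payload 3.1 kg.
Tool frame: the origin (TCP) lies on the centre line of the jaws, within the pads' length; the fingertips stand 17 mm ahead of it and the grasp point (between the pads) lies 2 mm behind it; z points along the fingers, y is the direction in which the jaws open and shut (so a half turn about z gives the same grasp; the last joint's range is limited). The gripper opens to 85 mm and grips with 20 to 120 N. Pads are 22 mm wide; open, the fingers measure 114 mm over their backs; the gripper's body (76 mm by 85 mm) begins 54 mm behind the grasp point. The pads swing forward as they close: fully open they stand 13 mm farther back than shut.
Start: joints at [-1.39, 0.311, 0.014, 1.512, -0.004, 1.319, -0.027], TCP at [0.121, 0.536, 0.248] pointing down, gripper open.
Joint ranges: [-2.7, 2.7], [-0.3, 1.91], [-1.27, 1.3], [0.12, 2.57], [-1.44, 4.58], [0.2, 2.03], [-3.05, 3.05]. Speed limits (rad/s): [2.79, 2.79, 3.14, 3.14, 3.14, 3.14, 3.14].

### API

Orientations are given as a unit quaternion [x, y, z, w].
In Python, from station import get_state, read_camera, get_calibration, sign_off, boxes_of gives the robot as it stands.
- The arm moves only by the tool carry_out, never from a script. Its argument "series" is text: rows parted by semicolons, each of 4 numbers parted by spaces: the shift along the tool's x, y, z in m, then the turn about the tool's z in rad. A call has 1 to 12 rows; each row is the pose to reach, as a shift and turn from the pose commanded when the call began, along the tool's axes at that moment; what a row does not reach only later rows make up. A row lasts 1/8 s, in which the tool goes at most 62.5 mm and 10.7 degrees, less where a joint would pass 70% of its speed; a pose out of reach is approached as far as the arm can. A call with a gripper value outside its range is refused whole. "jaw" is the opening, from -1 (shut) to 1 (fully open), so that 0 is half open, set as the call begins (left out, the last holds). The fingers move at their own pace and stop on an object; "newtons" is the grip in N (left out, the last holds). Time passes only in rows, so rows that repeat a pose let the fingers close. It gives the time, the measured TCP pose, the force and the opening at its end, in the units of the state.
- get_state(): the state, without advancing time (a new reading comes with each control period).
- read_camera(name): name is "scene" or "top"; returns the picture (420x560x3 uint8, blue, green, red); there is no depth.
- get_calibration(name): a dict with "mtx" (3x3 intrinsics, pixels), "k1" (the pictures are not rectified: a ray, as slopes to the right and down, at radius r is drawn at 1 + k1 r^2 times it, then the intrinsics apply), "rvec" (rotation vector, rad) and "tvec" (3), from world to camera coordinates, as OpenCV has them. Camera axes: x right, y down, z forward; pixel columns grow to the right and rows downward; lengths in m; the calibration is good to about 2 mm. A picture is of the moment at which its call begins. get_calibration takes no time and is no camera call.
- sign_off(): hands the job in, once; it reports no verdict.
Trained networks look in the newest picture that a camera, given by its name, has taken for a name from the list of things; names that differ only in an ending like _2 or _b are one class to them, and where a whole thing is asked for, a point or a joint stands for the part that bears it (a point fixed in the world has none). Each returns a list of dicts, best first, with "confidence" (0 to 1); they miss things now and then, are a little off and sometimes report something else, mostly with a low value. They report only what shows in the picture. A call takes as long as a camera call.
- boxes_of(thing, camera): "rect" ([left, top, right, bottom] in pixels, round what is visible of it).
The state is a dict: "clock": time; "q": joint angles; "qvel": joint speeds; "tau": joint torques, N m; "tool_pos": TCP position; "tool_rot": TCP orientation; "force": force on the tool from outside, world axes, zero at the start; "moment": the same for the moment, N m; "grip_width": opening from 0.0 (shut) to 1.0 (fully open).
Only numpy, scipy, OpenCV 4.12 (cv2) and the standard library are available. Lean on these libraries where they do the work, as an engineer would, in place of code of your own. Each camera call takes 0.05 s, during which the arm holds its last target. There are 200 camera calls.

## Working session

There is one attempt and no reset: what is moved stays moved. The work goes in short steps, Python scripts to look and compute and a tool call to move; the robot and the scene stay as the last step left them, time stands still between calls to the robot, and variables do not carry over. Pictures are saved under pics/ and viewed, about 8 in all and at most 12, crops included, and the job is handed in when it is done.

Besides the shell and the picture viewer there is one more tool, called after ">>>" by a JSON object that holds its "api" and its "payload", one argument or row to a line. carry_out: Moves the arm, as the interface text tells. Its arguments: {"type":"object","properties":{"series":{"type":"string"},"jaw":{"type":"number"},"newtons":{"type":"number"}},"required":["series"]}

```bash
mkdir -p pics; cat > h.py <<'E'
import numpy as np, cv2
from station import *
from scipy.spatial.transform import Rotation as R
def cal(n):
    c=get_calibration(n); return np.array(c["mtx"]),c["k1"],R.from_rotvec(np.ravel(c["rvec"])).as_matrix(),np.ravel(c["tvec"])
def px2w(n,uv,z):
    K,k1,Rm,t=cal(n); d=np.array([k1,0,0,0,0],float)
    p=cv2.undistortPoints(np.array(uv,float).reshape(-1,1,2),K,d).reshape(-1,2)
    r=np.c_[p,np.ones(len(p))]@Rm; C=-Rm.T@t
    return C+r*((z-C[2])/r[:,2])[:,None]
def w2px(n,P):
    K,k1,Rm,t=cal(n); return cv2.projectPoints(np.array(P,float).reshape(-1,3),cv2.Rodrigues(Rm)[0],t,K,np.array([k1,0,0,0,0],float))[0].reshape(-1,2)
E
python3 - <<'E'
from h import *
s=get_state();print(s["tool_pos"],s["tool_rot"],s["clock"])
for n in("top","scene"):
    im=read_camera(n);cv2.imwrite(f"pics/{n}0.png",cv2.resize(im,(800,600)))
    K,k1,Rm,t=cal(n);print(n,-Rm.T@t,Rm[2],K[0,0],k1)
    for th in("stand","spare_1_grip","spare_1_collar","marker","tweezers","tape_roll"):
        print(th,[(np.round(b["rect"]).tolist(),round(b["confidence"],2)) for b in boxes_of(th,n)])
E
```

```text
[0.12134623 0.53573719 0.24721923] [ 1.11141943e-01  9.93803844e-01 -1.17369404e-03 -1.01911636e-04] 0.0
top [ 0.40167167 -0.0424975   1.45476512] [ 0.09083993  0.02168127 -0.99562946] 484.4777327235447 0.02938091355356451
stand [([285.0, 188.0, 388.0, 241.0], 0.69), ([373.0, 188.0, 381.0, 225.0], 0.39)]
spare_1_grip [([214.0, 200.0, 218.0, 213.0], 0.48)]
spare_1_collar [([295.0, 201.0, 315.0, 236.0], 0.62), ([216.0, 179.0, 223.0, 214.0], 0.49)]
marker [([158.0, 240.0, 203.0, 247.0], 0.63)]
tweezers [([323.0, 200.0, 333.0, 234.0], 0.56), ([255.0, 160.0, 266.0, 160.0], 0.51)]
tape_roll [([417.0, 227.0, 448.0, 251.0], 0.56)]
scene [-0.3349806  -0.72230123  1.31469206] [ 0.51127591  0.41674234 -0.75161344] 481.60049299050934 0.004168673383195736
stand [([265.0, 226.0, 353.0, 289.0], 0.56)]
spare_1_grip []
spare_1_collar [([231.0, 189.0, 250.0, 205.0], 0.4)]
marker [([174.0, 197.0, 204.0, 219.0], 0.58)]
tweezers [([265.0, 185.0, 287.0, 197.0], 0.51), ([265.0, 225.0, 355.0, 284.0], 0.25)]
tape_roll [([356.0, 302.0, 381.0, 325.0], 0.82), ([288.0, 234.0, 312.0, 262.0], 0.61)]
```

View pics/top0.png

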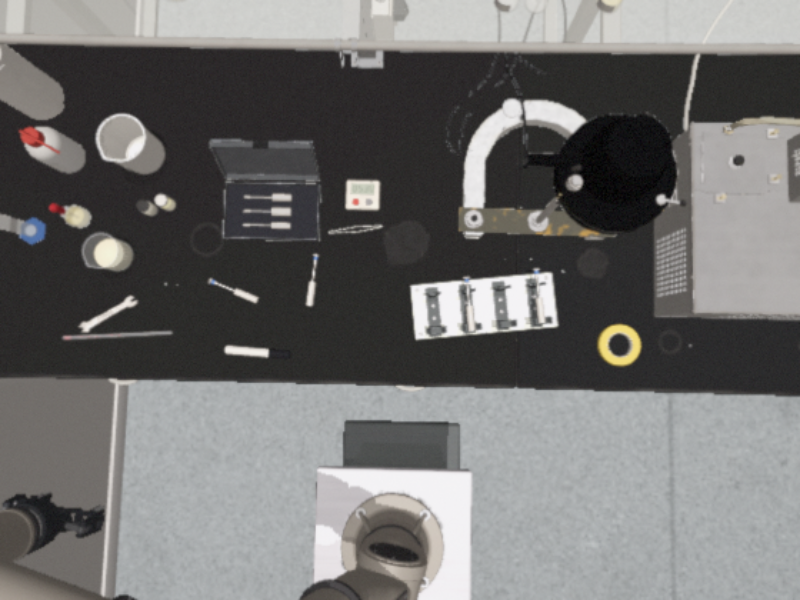

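View pics/scene0.png

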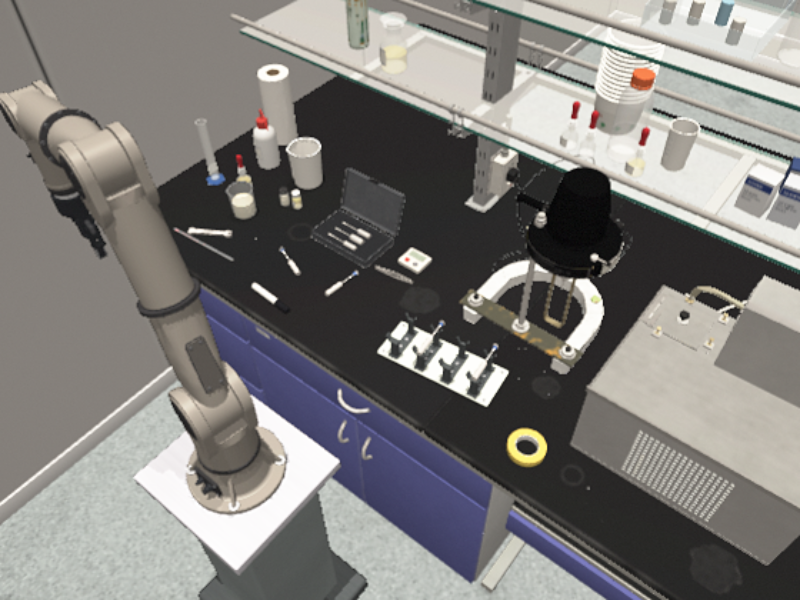

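The top view shows two loose spindles at about (234,290) and (313,280) in the 800x600 view. Their blue collars are at the top-left end of the first and the top end of the second. On the stand, the 1st and 3rd cradles from the left (433 and 500) are empty. Next I'll zoom in to measure.

```bash
python3 - <<'E'
from h import *
im=read_camera("top");cv2.imwrite("pics/raw.png",im)
def crop(x0,y0,x1,y1,f): return cv2.resize(im[y0:y1,x0:x1],None,fx=f,fy=f,interpolation=cv2.INTER_CUBIC)
a=crop(140,170,240,220,7); b=crop(282,184,396,244,7)
a=cv2.copyMakeBorder(a,0,0,0,b.shape[1]-a.shape[1],cv2.BORDER_CONSTANT)
o=cv2.vconcat([a[:, :],b]);print(o.shape);cv2.imwrite("pics/crop1.png",o[:, :800]);
# plate fit
g=im.min(2)
m=np.zeros(g.shape,np.uint8);m[184:244,282:396]=(g[184:244,282:396]>120)
pts=cv2.findNonZero(cv2.morphologyEx(m,cv2.MORPH_CLOSE,np.ones((9,9))))
r=cv2.minAreaRect(pts);print(r)
bx=cv2.boxPoints(r);W=px2w("top",bx,0.011);print(W.round(4),W.mean(0),np.linalg.norm(np.diff(W,axis=0),axis=1))
for (x0,y0,x1,y1) in((142,190,186,214),(210,172,228,218)):
    s=im[y0:y1,x0:x1].astype(int); mm=(s.max(2)>90).astype(np.uint8)
    p=cv2.findNonZero(mm)[:,0]+[x0,y0]
    q=cv2.minAreaRect(p.astype(np.float32));print(q,len(p));c=cv2.boxPoints(q)
    w=px2w("top",c,0.007);print(w.round(4).tolist())
E
```

```text
(770, 798, 3)
((341.8778991699219, 211.92666625976562), (41.745601654052734, 107.8338623046875), 84.72611236572266)
[[ 0.5407 -0.0218  0.011 ]
 [ 0.5771 -0.3413  0.011 ]
 [ 0.4535 -0.3527  0.011 ]
 [ 0.417  -0.0359  0.011 ]] [ 0.49707726 -0.18791646  0.011     ] [0.32152327 0.12407993 0.31891197]
((162.86207580566406, 202.65518188476562), (37.29103088378906, 5.514871120452881), 23.198591232299805) 157
[[0.5269, 0.4046, 0.007], [0.5424, 0.3988, 0.007], [0.5002, 0.2935, 0.007], [0.4848, 0.2994, 0.007]]
((218.48997497558594, 195.57000732421875), (5.656854629516602, 37.476661682128906), 8.130102157592773) 161
[[0.4835, 0.1967, 0.007], [0.5959, 0.1847, 0.007], [0.5938, 0.1677, 0.007], [0.4814, 0.1798, 0.007]]
```

View pics/crop1.png

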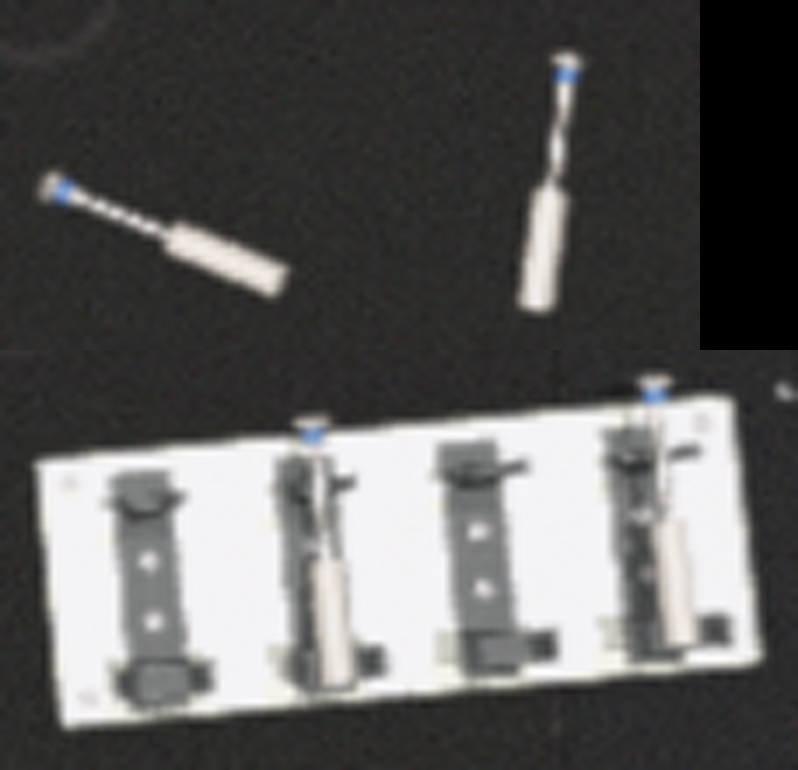

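```bash
python3 - <<'E'
from h import *
f=lambda p,x0,y0:[((x+.5)/7-.5+x0,(y+.5)/7-.5+y0) for x,y in p]
c=px2w("top",f([(35,108),(735,45),(763,310),(62,378)],282,184),.011)
print("plate",c.round(4).tolist(),c.mean(0).round(4),np.linalg.norm(np.diff(c,axis=0),axis=1).round(4))
d=c[1]-c[0]+c[2]-c[3];print("yaw of -y axis",np.degrees(np.arctan2(-d[0],-d[1]*-1)))
for nm,p,o,z in(("A",[(280,281),(44,187)],(140,170),.007),("B",[(537,308),(568,60)],(140,170),.007),("R1",[(334,338),(312,77)],(282,184),.073),("R2",[(681,293),(655,35)],(282,184),.073)):
    w=px2w("top",f(p,*o),z);v=w[1]-w[0];L=np.linalg.norm(v);u=v/L
    mid=(w[0]+w[1])/2; g=mid-u*.0175 # centre of -37..72 is +17.5
    print(nm,"len",L.round(4),"grip",g.round(4),"axis deg",np.degrees(np.arctan2(u[1],u[0])).round(2))
E
```

```text
plate [[0.532, -0.0229, 0.011], [0.5652, -0.3203, 0.011], [0.4528, -0.3324, 0.011], [0.4173, -0.0369, 0.011]] [ 0.4918 -0.1781  0.011 ] [0.2993 0.1131 0.2977]
yaw of -y axis -173.39755294850806
A len 0.1103 grip [0.5065 0.3331 0.007 ] axis deg 69.64
B len 0.1078 grip [0.5203 0.1837 0.007 ] axis deg -5.12
R1 len 0.1067 grip [ 0.471  -0.1436  0.073 ] axis deg 5.61
R2 len 0.1055 grip [ 0.4918 -0.2833  0.073 ] axis deg 5.99
```

```bash
cat >> h.py <<'E'
def go(X,Y,Z,yaw):
    s=get_state(); Rm=R.from_quat(s["tool_rot"]).as_matrix(); p=np.array(s["tool_pos"])
    y0=np.degrees(np.arctan2(Rm[1,0],Rm[0,0])); th=(y0-yaw+180)%360-180
    d=Rm.T@(np.array([X,Y,Z])-p)
    print("t",round(s["clock"],2),"p",p.round(4),"yaw",y0.round(2),"tilt",Rm[:,2].round(4),"w",round(s["grip_width"],3),"F",np.round(s["force"],1),"-> shift",d.round(4),"turn",np.radians(th).round(4))
a0=np.radians(6.3); ex=np.array([np.cos(a0),np.sin(a0),0]); ey=np.array([-ex[1],ex[0],0])
S0=np.array([.4918,-.1781,0])
def seat(k): return S0+ex*-.014+ey*k+[0,0,.073]
A=(np.array([.5065,.3331,.007]),69.6); B=(np.array([.5203,.1837,.007]),-5.1)
E
python3 - <<'E'
from h import *
im=read_camera("scene"); f=4;x0,y0=190,165
o=cv2.resize(im[y0:y0+130,x0:x0+180],None,fx=f,fy=f,interpolation=cv2.INTER_CUBIC)
def dot(P,col):
    for u in w2px("scene",P): cv2.circle(o,tuple(int(v) for v in ((u-[x0,y0]+.5)*f)),2,col,-1)
for g,an in(A,B):
    u=np.array([np.cos(np.radians(an)),np.sin(np.radians(an)),0]); dot([g-.037*u,g,g+.07*u],(0,0,255))
for k in(.105,.035,-.035,-.105):
    s=seat(k);print(k,s.round(4)); dot([s-.037*ex,s,s+.07*ex],(0,0,255))
    for xx,h,z in((-.037,.010,-.007),(-.023,.010,-.007),(.043,.005,-.003)): dot([s+xx*ex+[0,0,z]+h*ey,s+xx*ex+[0,0,z]-h*ey],(0,255,0))
    dot([s+xx*ex+[0,0,.011-.073] for xx in(-.043,.071)],(255,0,255))
cv2.imwrite("pics/ov.png",o)
go(.520,.184,.15,174.9)
E
```

```text
0.105 [ 0.4664 -0.0753  0.073 ]
0.035 [ 0.474  -0.1448  0.073 ]
-0.035 [ 0.4817 -0.2144  0.073 ]
-0.105 [ 0.4894 -0.284   0.073 ]
t 0.8 p [0.1215 0.5364 0.2483] yaw 167.24 tilt [ 0.e+00  1.e-04 -1.e+00] w 1.001 F [-1.  -0.2  0.5] -> shift [-0.4665 -0.2557  0.0983] turn -0.1337
```

View pics/ov.png

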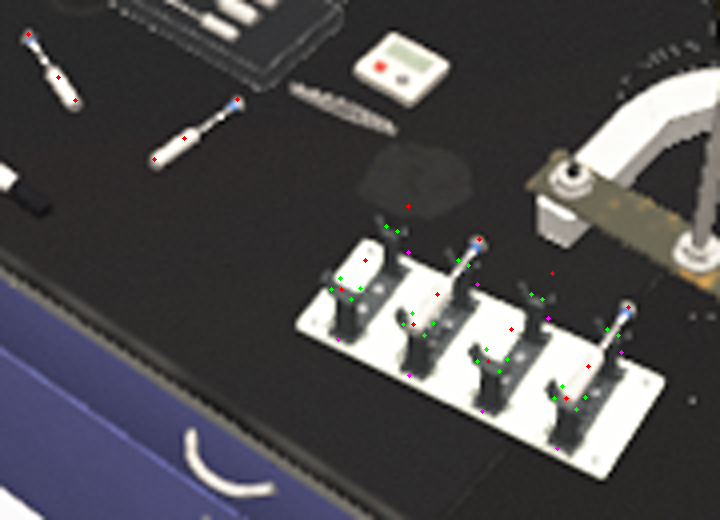

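The overlay agrees in both cameras: seats, saddles and both loose spindles line up to within about 2 mm. I'll go above spindle B.

>>> {"api": "carry_out", "payload": {
  "series": "-0.4665 -0.2557 0.0983 -0.1337;-0.4665 -0.2557 0.0983 -0.1337;-0.4665 -0.2557 0.0983 -0.1337;-0.4665 -0.2557 0.0983 -0.1337;-0.4665 -0.2557 0.0983 -0.1337;-0.4665 -0.2557 0.0983 -0.1337;-0.4665 -0.2557 0.0983 -0.1337;-0.4665 -0.2557 0.0983 -0.1337;-0.4665 -0.2557 0.0983 -0.1337;-0.4665 -0.2557 0.0983 -0.1337;-0.4665 -0.2557 0.0983 -0.1337;-0.4665 -0.2557 0.0983 -0.1337",
  "jaw": 0,
  "newtons": 40
}}

```text
clock: 2.3
tool_pos: [0.519, 0.186, 0.1502]
tool_rot: [0.043, 0.999, 0.001, -0.0]
force: [0.3, 0.2, -0.4]
grip_width: 0.501
```

```bash
python3 - <<'E'
from h import *
go(.520,.184,.021,174.9)
E
```

```text
t 2.3 p [0.519  0.186  0.1502] yaw 175.08 tilt [-3.0e-04  1.3e-03 -1.0e+00] w 0.501 F [ 0.3  0.2 -0.4] -> shift [-0.0012 -0.0021  0.1292] turn 0.0032
```

>>> {"api": "carry_out", "payload": {
  "series": "0 0 0.05 0;0 0 0.09 0;0 0 0.115 0;0 0 0.125 0;0 0 0.129 0;0 0 0.129 0"
}}

```text
clock: 3.05
tool_pos: [0.5206, 0.1846, 0.0219]
tool_rot: [0.044, 0.999, 0.0, 0.001]
force: [-0.5, -0.7, -0.0]
grip_width: 0.504
```

```bash
python3 - <<'E'
from h import *
go(.520,.184,.021,174.9)
im=read_camera("scene"); f=6;x0,y0=190,140
cv2.imwrite("pics/d1.png",cv2.resize(im[y0:y0+95,x0:x0+110],None,fx=f,fy=f,interpolation=cv2.INTER_CUBIC))
E
```

```text
t 3.05 p [0.5206 0.1846 0.0219] yaw 174.93 tilt [ 1.7e-03  8.0e-04 -1.0e+00] w 0.504 F [-0.5 -0.7 -0. ] -> shift [ 0.0006 -0.0007  0.0009] turn 0.0006
```

View pics/d1.png

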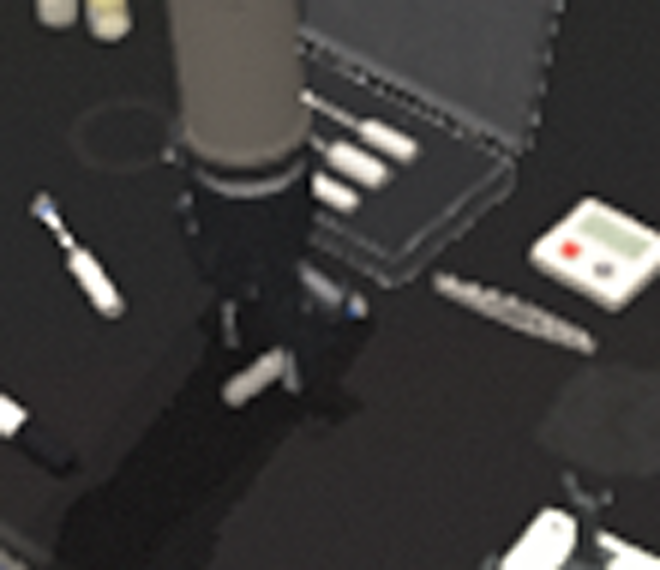

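The fingers straddle the bob. Next I'll close in stages and watch the vertical force.

>>> {"api": "carry_out", "payload": {
  "series": "0 0 0 0;0 0 0 0",
  "jaw": -0.45
}}

```text
clock: 3.35
tool_pos: [0.5204, 0.1841, 0.0216]
tool_rot: [0.045, 0.999, 0.0, 0.001]
force: [1.4, 0.6, 0.7]
grip_width: 0.273
```

>>> {"api": "carry_out", "payload": {
  "series": "0 0 0 0;0 0 0 0;0 0 0 0;0 0 0 0",
  "jaw": -1
}}

```text
clock: 3.85
tool_pos: [0.5205, 0.1841, 0.0215]
tool_rot: [0.045, 0.999, 0.0, 0.0]
force: [-0.0, 0.2, 5.4]
grip_width: 0.148
```

>>> {"api": "carry_out", "payload": {
  "series": "0 0 -0.03 0;0 0 -0.08 0;0 0 -0.14 0;0 0 -0.14 0"
}}

```text
clock: 4.35
tool_pos: [0.5236, 0.1851, 0.1659]
tool_rot: [0.044, 0.999, 0.002, 0.005]
force: [-0.4, 0.6, -2.1]
grip_width: 0.142
```

```bash
python3 - <<'E'
from h import *
s=seat(-.035);go(s[0],s[1],.16,186.3)
im=read_camera("scene"); f=6;x0,y0=180,110
cv2.imwrite("pics/d2.png",cv2.resize(im[y0:y0+95,x0:x0+110],None,fx=f,fy=f,interpolation=cv2.INTER_CUBIC))
E
```

```text
t 4.35 p [0.5236 0.1851 0.1659] yaw 174.9 tilt [ 0.0104  0.0042 -0.9999] w 0.142 F [-0.4  0.6 -2.1] -> shift [ 0.0063 -0.4017  0.0038] turn -0.199
```

View pics/d2.png

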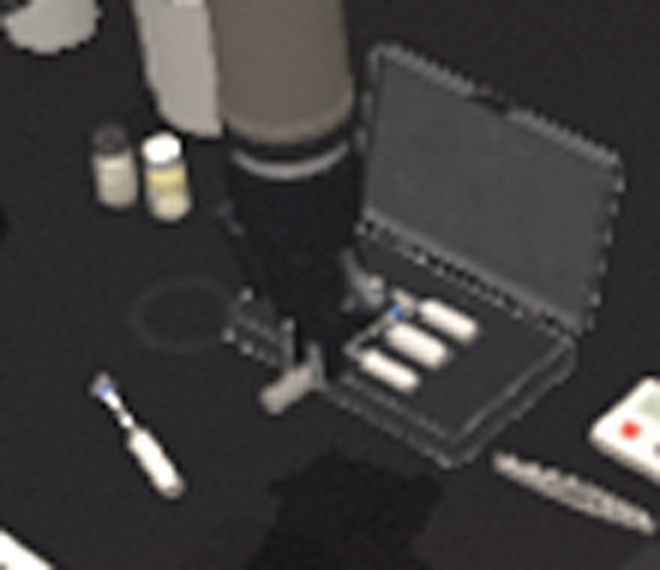

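The spindle is held level, clear of the worktop. I'll carry it over the empty inner cradle.

>>> {"api": "carry_out", "payload": {
  "series": "0.0027 -0.05 0 -0.03;0.0027 -0.1 0 -0.06;0.0027 -0.15 0 -0.09;0.0027 -0.2 0 -0.12;0.0027 -0.25 0 -0.15;0.0027 -0.3 0 -0.18;0.0027 -0.35 0 -0.199;0.0027 -0.39 0 -0.199;0.0027 -0.4002 0 -0.199;0.0027 -0.4002 0 -0.199;0.0027 -0.4002 0 -0.199;0.0027 -0.4002 0 -0.199"
}}

```text
clock: 5.9
tool_pos: [0.4822, -0.2123, 0.1607]
tool_rot: [-0.057, 0.998, 0.001, -0.0]
force: [-0.0, -0.8, -1.1]
grip_width: 0.143
```

```bash
python3 - <<'E'
from h import *
s=seat(-.035);go(s[0],s[1],.089,186.3)
ims=[]
im=read_camera("scene"); f=4
x0,y0=250,170;a=cv2.resize(im[y0:y0+130,x0:x0+110],None,fx=f,fy=f,interpolation=cv2.INTER_CUBIC)
im=read_camera("top");x0,y0=300,160;b=cv2.resize(im[y0:y0+130,x0:x0+90],None,fx=f,fy=f,interpolation=cv2.INTER_CUBIC)
cv2.imwrite("pics/d3.png",cv2.hconcat([a,b]))
E
```

```text
t 5.9 p [ 0.4822 -0.2123  0.1607] yaw -173.51 tilt [-3.0e-04  1.2e-03 -1.0e+00] w 0.143 F [-0.  -0.8 -1.1] -> shift [ 0.0007 -0.0021  0.0717] turn 0.0033
```

View pics/d3.png

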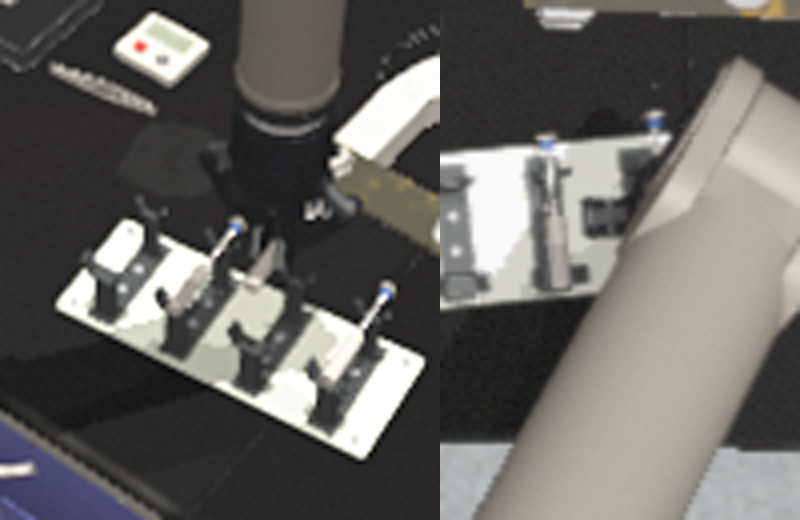

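Everything is clear and in line, so I'll lower it into the cradle.

>>> {"api": "carry_out", "payload": {
  "series": "0 0 0.02 0;0 0 0.04 0;0 0 0.055 0;0 0 0.063 0;0 0 0.069 0;0 0 0.072 0;0 0 0.072 0;0 0 0.072 0"
}}

```text
clock: 7.0
tool_pos: [0.4821, -0.2146, 0.0894]
tool_rot: [-0.055, 0.998, -0.0, 0.0]
force: [-0.2, -0.3, -1.0]
grip_width: 0.141
```

```bash
python3 - <<'E'
from h import *
s=seat(-.035);go(s[0],s[1],.0875,186.3)
E
```

```text
t 7.0 p [ 0.4821 -0.2146  0.0894] yaw -173.7 tilt [ 9.e-04 -3.e-04 -1.e+00] w 0.141 F [-0.2 -0.3 -1. ] -> shift [0.0003 0.0002 0.0019] turn 0.0
```

>>> {"api": "carry_out", "payload": {
  "series": "0 0 0.001 0;0 0 0.002 0;0 0 0.002 0"
}}

```text
clock: 7.38
tool_pos: [0.4819, -0.2144, 0.0874]
tool_rot: [-0.055, 0.998, -0.0, 0.0]
force: [0.1, 0.2, 2.1]
grip_width: 0.143
```

>>> {"api": "carry_out", "payload": {
  "series": "0 0 0 0;0 0 0 0;0 0 0 0;0 0 0 0",
  "jaw": -0.35
}}

```text
clock: 7.88
tool_pos: [0.4817, -0.2144, 0.0869]
tool_rot: [-0.055, 0.998, -0.0, -0.0]
force: [0.7, -0.1, -0.6]
grip_width: 0.322
```

>>> {"api": "carry_out", "payload": {
  "series": "0 0 -0.02 0;0 0 -0.05 0;0 0 -0.09 0;0 0 -0.09 0;0 0 -0.09 0"
}}

```text
clock: 8.5
tool_pos: [0.4814, -0.2141, 0.1766]
tool_rot: [-0.055, 0.998, 0.0, -0.0]
force: [0.3, -0.4, -0.2]
grip_width: 0.323
```

```bash
python3 - <<'E'
from h import *
go(.507,.333,.16,69.6)
E
```

```text
t 8.5 p [ 0.4814 -0.2141  0.1766] yaw -173.69 tilt [-6.e-04  5.e-04 -1.e+00] w 0.323 F [ 0.3 -0.4 -0.2] -> shift [-0.0856  0.5409  0.0168] turn 2.0369
```

>>> {"api": "carry_out", "payload": {
  "series": "-0.0856 0.05 0.0168 0.18;-0.0856 0.1 0.0168 0.36;-0.0856 0.15 0.0168 0.54;-0.0856 0.2 0.0168 0.72;-0.0856 0.25 0.0168 0.9;-0.0856 0.3 0.0168 1.08;-0.0856 0.35 0.0168 1.26;-0.0856 0.4 0.0168 1.44;-0.0856 0.45 0.0168 1.62;-0.0856 0.5 0.0168 1.8;-0.0856 0.5409 0.0168 1.95;-0.0856 0.5409 0.0168 2.0369",
  "jaw": 0
}}

```text
clock: 10.0
tool_pos: [0.5041, 0.3383, 0.1574]
tool_rot: [0.82, 0.573, -0.002, -0.001]
force: [-0.1, 0.1, -0.1]
grip_width: 0.504
```

>>> {"api": "carry_out", "payload": {
  "series": "0 0 0 0;0 0 0 0;0 0 0 0"
}}

```text
clock: 10.38
tool_pos: [0.5077, 0.3316, 0.1601]
tool_rot: [0.822, 0.57, -0.0, 0.0]
force: [-0.2, 0.8, 0.5]
grip_width: 0.499
```

```bash
python3 - <<'E'
from h import *
go(.5065,.333,.0225,69.6)
im=read_camera("top");f=6;x0,y0=275,180
b=cv2.resize(im[y0:y0+66,x0:x0+125],None,fx=f,fy=f,interpolation=cv2.INTER_CUBIC)
s=seat(-.035)
cv2.imwrite("pics/d4.png",b)
E
```

```text
t 10.38 p [0.5077 0.3316 0.1601] yaw 69.53 tilt [-3.e-04 -2.e-04 -1.e+00] w 0.499 F [-0.2  0.8  0.5] -> shift [ 0.001  -0.0016  0.1376] turn -0.0013
```

View pics/d4.png

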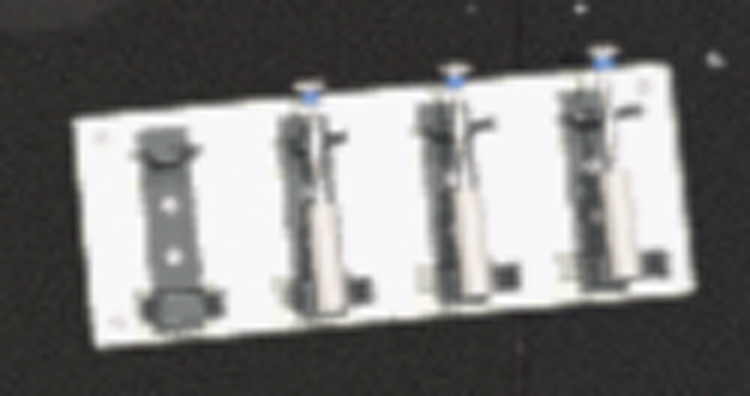

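B lies in the third cradle, lined up with its neighbours. Now spindle A.

>>> {"api": "carry_out", "payload": {
  "series": "0 0 0.05 0;0 0 0.09 0;0 0 0.12 0;0 0 0.133 0;0 0 0.138 0;0 0 0.138 0;0 0 0.138 0"
}}

```text
clock: 11.3
tool_pos: [0.5084, 0.3331, 0.0236]
tool_rot: [0.821, 0.571, 0.001, -0.0]
force: [0.2, -0.0, 0.2]
grip_width: 0.497
```

```bash
python3 - <<'E'
from h import *
go(.5065,.333,.022,69.6)
E
```

```text
t 11.3 p [0.5084 0.3331 0.0236] yaw 69.6 tilt [ 0.0021  0.0015 -1.    ] w 0.497 F [ 0.2 -0.   0.2] -> shift [-0.0008 -0.0018  0.0016] turn -0.0
```

>>> {"api": "carry_out", "payload": {
  "series": "0 0 0 0;0 0 0 0;0 0 0 0;0 0 0 0;0 0 0 0;0 0 0 0",
  "jaw": -1
}}

```text
clock: 12.05
tool_pos: [0.5079, 0.333, 0.023]
tool_rot: [0.821, 0.571, 0.001, -0.0]
force: [-1.0, -0.0, 6.4]
grip_width: 0.142
```

>>> {"api": "carry_out", "payload": {
  "series": "0 0 -0.03 0;0 0 -0.08 0;0 0 -0.13 0;0 0 -0.138 0;0 0 -0.138 0;0 0 -0.138 0"
}}

```text
clock: 12.8
tool_pos: [0.5059, 0.3322, 0.1579]
tool_rot: [0.821, 0.571, -0.002, -0.0]
force: [0.1, -0.1, -0.9]
grip_width: 0.139
```

```bash
python3 - <<'E'
from h import *
s=seat(.105);go(s[0],s[1],.16,6.3)
im=read_camera("scene"); f=6;x0,y0=140,100
cv2.imwrite("pics/d5.png",cv2.resize(im[y0:y0+95,x0:x0+120],None,fx=f,fy=f,interpolation=cv2.INTER_CUBIC))
E
```

```text
t 12.8 p [0.5059 0.3322 0.1579] yaw 69.6 tilt [-0.0038 -0.0022 -1.    ] w 0.139 F [ 0.1 -0.1 -0.9] -> shift [-0.3957  0.1049 -0.0011] turn 1.1048
```

View pics/d5.png

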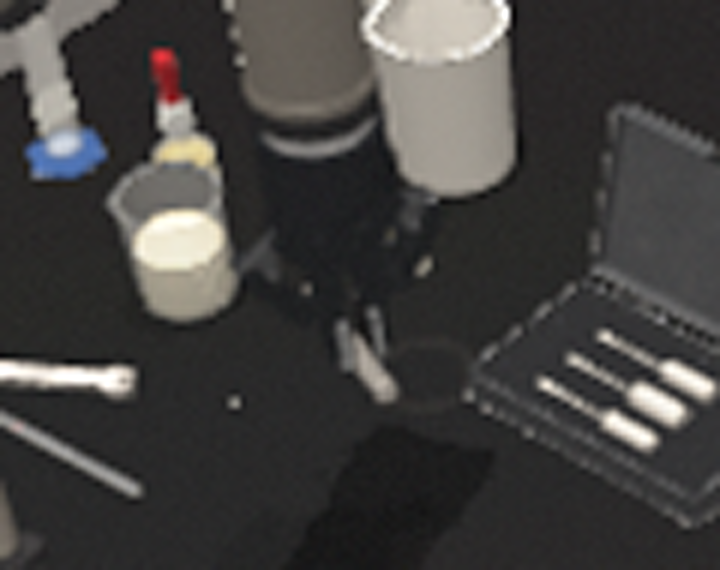

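A is held. I'll carry it to the leftmost cradle.

>>> {"api": "carry_out", "payload": {
  "series": "-0.05 0.013 0 0.13;-0.1 0.026 0 0.26;-0.15 0.04 0 0.39;-0.2 0.053 0 0.52;-0.25 0.066 0 0.65;-0.3 0.08 0 0.78;-0.35 0.093 0 0.91;-0.385 0.102 0 1.04;-0.3957 0.1049 0 1.105;-0.3957 0.1049 0 1.105;-0.3957 0.1049 0 1.105;-0.3957 0.1049 0 1.105"
}}

```text
clock: 14.35
tool_pos: [0.4681, -0.073, 0.1599]
tool_rot: [0.998, 0.057, -0.0, -0.0]
force: [0.2, 0.1, -0.8]
grip_width: 0.144
```

>>> {"api": "carry_out", "payload": {
  "series": "0 0 0 0;0 0 0 0;0 0 0 0"
}}

```text
clock: 14.72
tool_pos: [0.4678, -0.0747, 0.1602]
tool_rot: [0.998, 0.055, 0.0, -0.0]
force: [-0.8, -0.0, -0.7]
grip_width: 0.141
```

```bash
python3 - <<'E'
from h import *
s=seat(.105);go(s[0],s[1],.091,6.3)
im=read_camera("scene"); f=5
x0,y0=235,160;a=cv2.resize(im[y0:y0+110,x0:x0+150],None,fx=f,fy=f,interpolation=cv2.INTER_CUBIC)
cv2.imwrite("pics/d6.png",a)
E
```

```text
t 14.72 p [ 0.4678 -0.0747  0.1602] yaw 6.3 tilt [ 1.e-04  1.e-04 -1.e+00] w 0.141 F [-0.8 -0.  -0.7] -> shift [-0.0015  0.0005  0.0692] turn -0.0
```

View pics/d6.png

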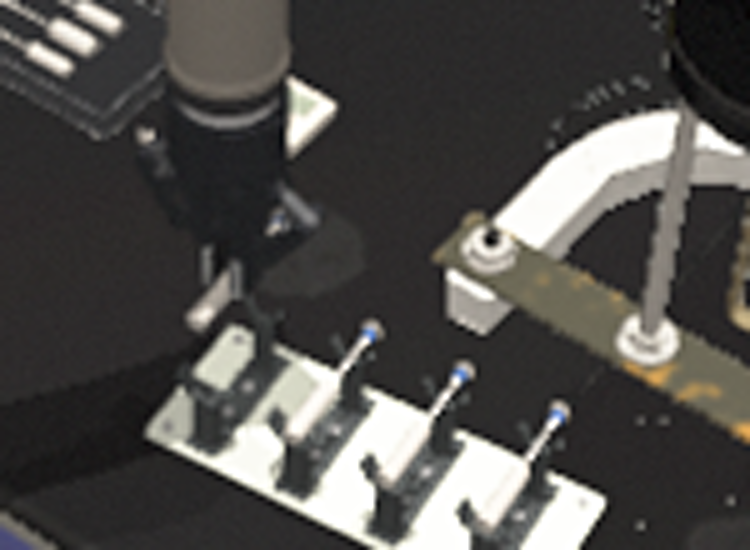

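>>> {"api": "carry_out", "payload": {
  "series": "-0.0015 0.0005 0.02 0;-0.0015 0.0005 0.04 0;-0.0015 0.0005 0.055 0;-0.0015 0.0005 0.063 0;-0.0015 0.0005 0.068 0;-0.0015 0.0005 0.069 0;-0.0015 0.0005 0.07 0;-0.0015 0.0005 0.07 0"
}}

```text
clock: 15.78
tool_pos: [0.4666, -0.0755, 0.0905]
tool_rot: [0.998, 0.055, 0.0, -0.0]
force: [0.3, 0.6, -0.9]
grip_width: 0.138
```

>>> {"api": "carry_out", "payload": {
  "series": "0 0 0.001 0;0 0 0.001 0"
}}

```text
clock: 16.02
tool_pos: [0.4664, -0.0754, 0.0892]
tool_rot: [0.998, 0.055, 0.0, -0.0]
force: [-0.2, -0.3, -1.2]
grip_width: 0.14
```

>>> {"api": "carry_out", "payload": {
  "series": "0 0 0.001 0;0 0 0.001 0"
}}

```text
clock: 16.27
tool_pos: [0.4665, -0.0755, 0.0888]
tool_rot: [0.998, 0.055, 0.0, -0.0]
force: [-1.3, 0.4, 4.5]
grip_width: 0.138
```

Contact, so I'll release it, retract, and swing away to see.

>>> {"api": "carry_out", "payload": {
  "series": "0 0 0 0;0 0 0 0;0 0 0 0;0 0 0 0",
  "jaw": -0.35
}}

```text
clock: 16.77
tool_pos: [0.4663, -0.0754, 0.0881]
tool_rot: [0.998, 0.055, -0.0, 0.0]
force: [0.6, -0.6, 0.2]
grip_width: 0.327
```

>>> {"api": "carry_out", "payload": {
  "series": "0 0 -0.02 0;0 0 -0.05 0;0 0 -0.1 0;0 -0.05 -0.1 0;0 -0.1 -0.1 0;0 -0.15 -0.1 0;0 -0.2 -0.1 0;0 -0.25 -0.1 0;0 -0.3 -0.1 0;0 -0.3 -0.1 0;0 -0.3 -0.1 0"
}}

```text
clock: 18.15
tool_pos: [0.4336, 0.222, 0.1881]
tool_rot: [0.998, 0.055, 0.0, 0.001]
force: [-0.1, -0.6, -0.1]
grip_width: 0.324
```

```bash
python3 - <<'E'
from h import *
im=read_camera("top");f=6;x0,y0=280,182
b=cv2.resize(im[y0:y0+64,x0:x0+120],None,fx=f,fy=f,interpolation=cv2.INTER_CUBIC)
im=read_camera("scene");x0,y0=258,212
a=cv2.resize(im[y0:y0+74,x0:x0+120],None,fx=6,fy=6,interpolation=cv2.INTER_CUBIC)
im=cv2.vconcat([b,a]);im=cv2.resize(im,None,fx=.72,fy=.72);cv2.imwrite("pics/end.png",im);print(im.shape)
E
```

```text
(596, 518, 3)
```

View pics/end.png

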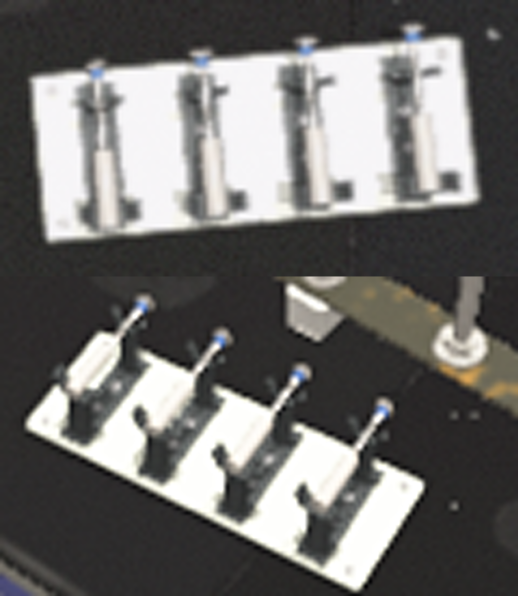

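All four spindles lie evenly spaced and parallel. In the top view the collars are at (96,70), (202,60), (306,47) and (413,34), and the scene view shows them level.

```bash
python3 -c "
from station import *
print(sign_off())"
```

```text
the job is handed in; nothing more can be done
None
```

Both loose spindles now lie in the two formerly empty cradles (the first and third from the left as seen from the robot), with the bob in the wide saddle and the shank in the narrow one. I handed the job in at about 18 s of the 54 s allowed; it reported no verdict.

- **Placement:** The last top and scene pictures show all four spindles parallel, level and evenly spaced. By eye, the two placed ones line up with the two already there to within about 2 mm along and across the cradle. I did not compute their final poses in the cradle frames.
- **Contact:** The vertical force stayed below about 7 N at each move's end, both when gripping and when setting down. The gripper finished empty, raised and swung clear of the stand.
- **Bystanders:** The two spindles already in place show no movement in the pictures. I did not re-measure the marker, tweezers or tape at the end, but the arm was never lowered near them.
- **Disagreement:** The network boxes were unreliable, for example one labelled a rested spindle as tweezers. I measured from the pictures with the calibration instead, and both cameras agreed. My first automatic fit of the stand plate came out about 8% too large, so I replaced it with hand-picked corners that matched its stated size.

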